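# Find the stamped kit box and push it to the issue line

## Robot

A 7-joint arm with a two-finger parallel gripper is mounted at the origin on the work surface. World frame = base frame: x ahead of the robot, y to its left, z up, the work surface at z = 0. Lengths are in m, angles in rad, forces in N, time in s.
With the tool pointing down it reaches from about 0.425 to 0.925 m from the base axis. Payload 6.8 kg.
Tool frame: the origin (TCP) lies between the finger pads; the fingertips stand r.tip_extent ahead of it and the grasp point (between the pads) lies 5 mm behind it (r.tip_extent is the distance from the TCP to the fingertips, in m); y points along the fingers, x is the direction in which the jaws open and shut, and the axes are right-handed (so a half turn about y gives the same grasp; the last joint's range is limited). The gripper opens to 85 mm and grips with 20 to 120 N. Pads are 22 mm wide; open, the fingers measure 114 mm over their backs; the gripper's body (76 mm by 85 mm) begins 54 mm behind the grasp point. The pads swing forward as they close: fully open they stand 13 mm farther back than shut.
Start: joints at [-1.313, 0.477, 0.022, 1.555, -0.011, 1.109, -0.083], TCP at [0.241, 0.63, 0.245] pointing down, gripper open.
Joint ranges: [-2.96, 2.96], [-0.34, 2.1], [-1.41, 1.46], [0.24, 2.44], [-1.37, 4.51], [0.17, 1.92], [-2.96, 2.96]. Speed limits (rad/s): [2.39, 2.39, 3.14, 3.14, 3.14, 3.14, 3.14].

## Interface

Orientations are given as a rotation vector (axis times angle).
In Python, from bench import r gives the robot as it stands.
- The arm moves only by the tool send_rows, never from a script. Its argument "plan" is a list of rows, each a list of 5 numbers: the shift along the tool's x, y, z in cm, then the turn about the tool's y in degrees, then the opening, from 0 (shut) to 1 (fully open). In form: [[dx, dy, dz, spin, grip], ...]. A call has 1 to 12 rows; each row shifts and turns the commanded pose from where the row before left it, along the tool's axes as they then stand; what a row does not reach is not made up. A row lasts 1/8 s, in which the tool goes at most 62.5 mm and 10.7 degrees, less where a joint would pass 70% of its speed; a pose out of reach is approached as far as the arm can. A call is refused whole if a number of a shift passes 6.25 or a number of a turn 10.7, either way. A call with a gripper value outside its range is refused whole. The fingers move at their own pace and stop on an object; "force" is the grip in N (left out, the last holds). Time passes only in rows, so rows that do not move let the fingers close. It gives the time, the measured TCP pose, the force and the opening at its end, in the units of the state.
- r.get_obs(): the state, without advancing time (a new reading comes with each control period).
- r.grab_frame(name): name is "scene" or "top" or "wrist"; returns a dict with "image" (480x640x3 uint8, red, green, blue), "camera_matrix" (3x3 intrinsics, pixels), "cam_to_world" (4x4, takes a point from camera to world coordinates). Camera axes: x right, y down, z forward; pixel columns grow to the right and rows downward; lengths in m; the calibration is good to about 2 mm. A picture is of the moment at which its call begins. There is no depth.
- r.hand_in(): hands the job in, once; it reports no verdict.
Trained networks look in the newest picture that a camera, given by its name, has taken for a name from the list of things; names that differ only in an ending like _2 or _b are one class to them, and where a whole thing is asked for, a point or a joint stands for the part that bears it (a point fixed in the world has none). Each returns a list of dicts, best first, with "p" (0 to 1); they miss things now and then, are a little off and sometimes report something else, mostly with a low value. They report only what shows in the picture. A call takes as long as a camera call. They do not tell look-alikes from the thing itself.
- r.recognise(camera, target): "rect" ([left, top, right, bottom] in pixels, round what is visible of it).
The state is a dict: "clock": time; "joints": joint angles; "qvel": joint speeds; "tau": joint torques, N m; "tcp_pos": TCP position; "orientation": TCP orientation; "contact_force": force on the tool from outside, world axes, zero at the start; "moment": the same for the moment, N m; "grip_width": finger opening in m.
Only numpy, scipy, OpenCV 4.12 (cv2) and the standard library are available. Lean on these libraries where they do the work, as an engineer would, in place of code of your own. Each camera call takes 0.05 s, during which the arm holds its last target.

## Task

Two closed kit boxes stand on the physics bench and one of them has the inventory stamp underneath: with the fingertips, draw the top of each box up and over towards you, following it round, so that it tips on to its near side and its underside shows across the bench. Once both have been tipped, push the stamped one, lying as it is, away from you to the issue line, until its stamped face stands over the black tape and square to it, and leave the other lying where it was tipped. Work gently: grip and lift nothing, and disturb nothing else on the bench.

Things in the scene. Friction and masses are not known exactly. Their poses are not given: they have to be found in the camera images.
- box_a: kit box a: closed plywood kit box, 90 mm near to far, 140 mm left to right, 110 mm tall, flat walls and lid, about 0.65 kg, centre of mass about 43 mm up; looks just like the other. Origin at the centre of its underside, on the bench at first; own x to its far side, y to its left, z up through the lid. One of the two is stamped underneath
- box_b: kit box b: closed plywood kit box, 90 mm near to far, 140 mm left to right, 110 mm tall, flat walls and lid, about 0.65 kg, centre of mass about 43 mm up; looks just like the other. Origin at the centre of its underside, on the bench at first; own x to its far side, y to its left, z up through the lid. One of the two is stamped underneath
- box_a_near (a point): middle of box a's near bottom edge (45 mm from its origin along its -x), a rubber runner that grips the bench. Pulled near the top of its far wall, the box rocks about this edge: the fingertip must rise along the arc (a level pull wedges). Past about 45 degrees it falls on to its near wall; it is then 90 mm tall, lid to the robot, and slides if pushed below 40 mm (wood, friction 0.5 to 0.7)
- box_b_near (a point): middle of box b's near bottom edge (45 mm from its origin along its -x), a rubber runner that grips the bench. Pulled near the top of its far wall, the box rocks about this edge: the fingertip must rise along the arc (a level pull wedges). Past about 45 degrees it falls on to its near wall; it is then 90 mm tall, lid to the robot, and slides if pushed below 40 mm (wood, friction 0.5 to 0.7)
- stamp (a point): centre of the stamp, a dark ink ring 64 mm across with a cross in it, on the underside of whichever box carries it, 6 mm from that box's origin. Out of sight until that box is tipped
- issue_line: the issue line: a straight strip of black tape flat on the bench beyond the boxes, 30 mm wide and 720 mm long. Origin at its middle; own x points across it, away from the robot, y along it
- mallet: bystander: fork mallet lying between the boxes, 156 mm long along its x (100 mm back and 56 mm ahead of its origin), 26 mm thick; origin on the bench
- weight: bystander: brass weight standing between the boxes' paths to the line, 38 mm across, 62 mm tall; origin under its centre
- fork_box: bystander: wooden resonance box, 180 mm along its x, 90 mm wide, 55 mm tall, with an upright tuning fork, 210 mm tall in all, on the left; origin under its centre
- adapter: bystander: black plug adapter 50 x 40 x 32 mm on the right; origin under its centre
- screwdriver: bystander: screwdriver 170 mm long lying on the right, along its x; origin under its middle
- stopwatch: bystander: flat stopwatch 56 mm across, 15 mm thick, near left; origin under its centre
- magnet: bystander: bar magnet 100 x 20 x 12 mm lying on the right, along its x; origin under its centre
There are look-alikes about, which are no part of the job. What is shaped like the box_b but red is not meant.

How it is judged:
On the way:
1. both boxes lie on their near sides with their undersides showing, the stamped one still at least 40 mm short of the line (angle between box_a's own z axis and vertical between 1.47 and 1.67 rad and height (world z) of each of box_a_near, box_b_near below 0.012 m and angle between box_b's own z axis and vertical between 1.47 and 1.67 rad and x of box_a in the frame of issue_line below -0.04 m), for 0.3 s.
At the end, for the whole second after the job is handed in: The stamped box lies still on its near side, the centre of its stamped face within 20 mm of the centre line of the tape and the face square to the tape within 0.15 rad; the other box lies still on its near side, its near bottom edge within 60 mm of where it began (x of box_a in the frame of issue_line between -0.02 and 0.02 m and y of box_a in the frame of issue_line between -0.33 and 0.33 m and angle between the z axis of box_a and the x axis of issue_line, either way round below 0.15 rad and angle between box_a's own z axis and vertical between 1.47 and 1.67 rad and height (world z) of each of box_a_near, box_b_near below 0.012 m and angle between box_b's own z axis and vertical between 1.47 and 1.67 rad and linear speed of each of box_a, box_b below 0.01 m/s and distance of box_b_near from where it was at the start of the episode below 0.06 m); the robot touches nothing.
It fails at once if a box is lifted: its near bottom edge more than 25 mm off the bench (height (world z) of any of box_a_near, box_b_near above 0.025 m).
It fails at once if a box is rolled on beyond its side, on to its lid (angle between any of box_a, box_b's own z axis and vertical above 1.95 rad).
It fails at once if a box is gripped or shoved hard: the fingers press on it with more than 35 N (contact force between the fingers and box_a above 35 N or contact force between the fingers and box_b above 35 N).
It fails at once if another thing on the bench is moved more than 20 mm (distance of any of mallet, weight, fork_box, adapter, screwdriver, stopwatch, magnet from where it was at the start of the episode above 0.02 m).
It also fails if it takes over 72 s, if anything falls off the work surface, if the arm or the gripper's body presses on something with over 40 N, if the wrist force passes 120 N, or if a joint passes its speed limit or range.

## Working session

There is one attempt and no reset: what is moved stays moved. The work goes in short steps, Python scripts to look and compute and a tool call to move; the robot and the scene stay as the last step left them, time stands still between calls to the robot, and variables do not carry over. Pictures are saved under pics/ and viewed, and the job is handed in when it is done.

Besides the shell and the picture viewer there is one more tool, called after "Call:" in YAML: its name, and indented under it one key for each argument. send_rows: Moves the arm, as the interface text tells. Its arguments: {"type":"object","properties":{"plan":{"type":"array","items":{"type":"array","items":{"type":"number"}}},"force":{"type":"number"}},"required":["plan"]}

```bash
ls; mkdir -p pics
python3 - <<'E'
from bench import r
import cv2,numpy as np
print(r.get_obs(), r.tip_extent)
for n in ["scene","top","wrist"]:
    f=r.grab_frame(n); cv2.imwrite(f"pics/{n}0.png",f["image"][:,:,::-1])
    print(n,f["camera_matrix"].tolist(),np.round(f["cam_to_world"],4).tolist())
    if n!="wrist":
        for t in ["box_a","issue_line","mallet","weight","fork_box","adapter","screwdriver","stopwatch","magnet"]:
            print(t,[(np.round(d["rect"]).tolist(),round(d["p"],2)) for d in r.recognise(n,t)][:4])
E
```

```text
pics
{'clock': 0.0, 'joints': array([-1.31312407,  0.47780283,  0.0223266 ,  1.55642148, -0.01150882,
        1.10928764, -0.08308497]), 'qvel': array([-0.00020704,  0.00115069,  0.00075459, -0.00098048, -0.0001772 ,
       -0.00024805, -0.00029989]), 'tau': array([-1.79776898e-04, -5.96438384e+01,  1.60792217e+00, -2.81205618e+01,
        1.24479129e-02,  9.32816503e-03, -1.15553732e-05]), 'tcp_pos': array([0.24123211, 0.62983472, 0.24433626]), 'orientation': array([-1.36145175, -0.93470213,  0.93702273]), 'contact_force': array([-1.02025116,  0.26017221, -0.55706113]), 'moment': array([ 0.0144976 , -0.0141183 , -0.01221534]), 'grip_width': 0.08553143292112828} 0.014
scene [[446.8229343039004, 0.0, 318.9919894385373], [0.0, 446.8229343039004, 248.36081907212704], [0.0, 0.0, 1.0]] [[-0.7553, 0.3505, -0.5537, 1.1661], [0.6553, 0.3919, -0.6458, 0.8486], [-0.0093, -0.8507, -0.5256, 0.682], [0.0, 0.0, 0.0, 1.0]]
box_a [([285.0, 243.0, 357.0, 313.0], 0.91), ([424.0, 220.0, 491.0, 289.0], 0.91), ([454.0, 324.0, 563.0, 433.0], 0.56), ([493.0, 273.0, 589.0, 364.0], 0.55)]
issue_line [([165.0
[... 802 characters left out ...]
([243.0, 178.0, 315.0, 232.0], 0.72), ([46.0, 194.0, 132.0, 250.0], 0.72)]
issue_line [([211.0, 136.0, 492.0, 166.0], 0.67)]
mallet [([352.0, 204.0, 362.0, 269.0], 0.79), ([502.0, 178.0, 516.0, 222.0], 0.29)]
weight [([342.0, 151.0, 356.0, 166.0], 0.73)]
fork_box [([138.0, 158.0, 188.0, 238.0], 0.95)]
adapter [([491.0, 129.0, 516.0, 156.0], 0.62)]
screwdriver [([538.0, 227.0, 554.0, 297.0], 0.81)]
stopwatch [([168.0, 263.0, 191.0, 288.0], 0.84)]
magnet []
wrist [[334.622620111673, 0.0, 321.14507173327524], [0.0, 334.622620111673, 241.9770745421985], [0.0, 0.0, 1.0]] [[0.3585, 0.8891, 0.2846, 0.1686], [0.9335, -0.3411, -0.1103, 0.6579], [-0.001, 0.3052, -0.9523, 0.3724], [0.0, 0.0, 0.0, 1.0]]
```

View pics/scene0.png

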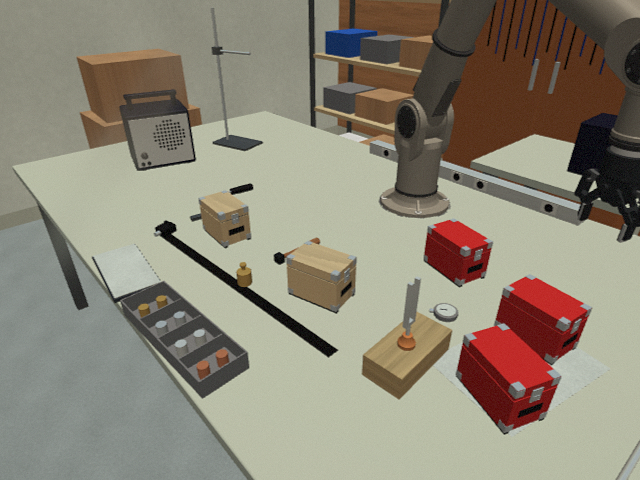

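View pics/top0.png

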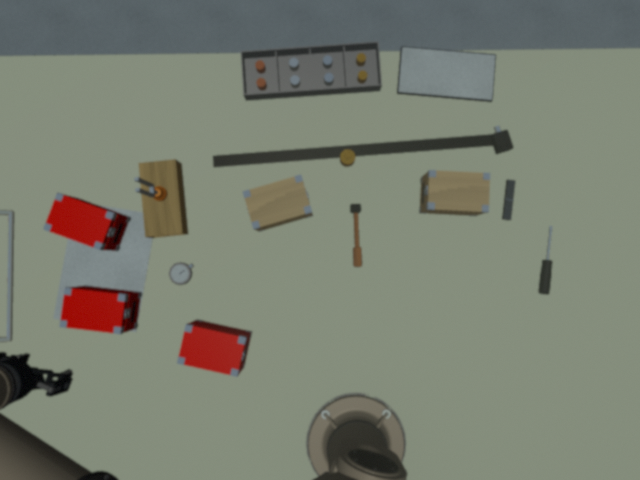

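View pics/wrist0.png

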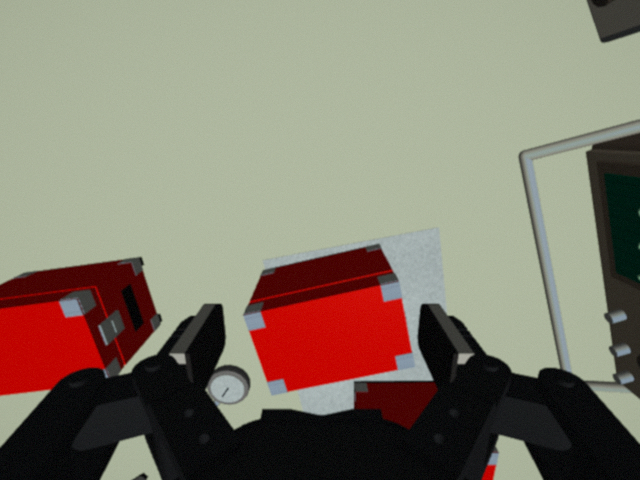

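The scene picture shows two plywood boxes, at about (225,218) and (322,275). The top view has them at (278,203) on the left and (457,191) on the right. The tape runs from about (213,161) to (495,140), with the weight at (347,157) close to it. The red boxes are decoys. Next I'll measure the box corners and the tape.

```bash
cat > h.py <<'E'
from bench import r
import cv2,numpy as np
from scipy.spatial.transform import Rotation as Rn
def frame(n,save=None):
    f=r.grab_frame(n)
    if save: cv2.imwrite(save,f["image"][:,:,::-1])
    return f
def px2w(f,uv,z):
    K=f["camera_matrix"];T=f["cam_to_world"]
    uv=np.atleast_2d(uv).astype(float)
    d=np.c_[uv,np.ones(len(uv))]@np.linalg.inv(K).T@T[:3,:3].T
    o=T[:3,3]
    return o+d*((z-o[2])/d[:,2])[:,None]
def w2px(f,P):
    P=np.atleast_2d(P);T=f["cam_to_world"]
    c=(P-T[:3,3])@T[:3,:3]; q=c@f["camera_matrix"].T
    return q[:,:2]/q[:,2:]
def st():
    o=r.get_obs(); R=Rn.from_rotvec(o["orientation"]).as_matrix()
    print("t",round(o["clock"],2),"tcp",np.round(o["tcp_pos"],4),"F",np.round(o["contact_force"],1),"w",round(o["grip_width"],3))
    print(np.round(R,3).tolist()); print("q",np.round(o["joints"],2)); return o,R
E
python3 - <<'E'
from h import *
f=frame("top"); im=f["image"][:,:,::-1]
for n,(a,b,c,d) in dict(L=(235,165,325,240),R=(410,160,500,225)).items():
    cr=cv2.resize(im[b:d,a:c],None,fx=8,fy=8,interpolation=cv2.INTER_CUBIC); cv2.imwrite(f"pics/crop{n}.png",cr)
hsv=cv2.cvtColor(np.ascontiguousarray(im),cv2.COLOR_BGR2HSV)
for n,(a,b,c,d) in dict(L=(235,165,325,240),R=(410,160,500,225)).items():
    s=im[b:d,a:c].astype(int); m=((s[...,2]-s[...,0]>45)).astype(np.uint8)
    m=cv2.morphologyEx(m,cv2.MORPH_CLOSE,np.ones((9,9)))
    cs=max(cv2.findContours(m,0,1)[0],key=cv2.contourArea)
    rc=cv2.boxPoints(cv2.minAreaRect(cs))+[a,b]
    print(n,rc.tolist(),np.round(px2w(f,rc,.11),3).tolist())
g=cv2.cvtColor(np.ascontiguousarray(im),cv2.COLOR_BGR2GRAY)
P=[]
for u in list(range(220,335,10))+list(range(365,490,10)):
    col=g[128:172,u].astype(float); v=np.where(col<80)[0]
    P.append((u,128+v.mean()))
W=px2w(f,np.array(P),0); k=np.polyfit(W[:,1],W[:,0],1); print("tape x=%.4f*y+%.4f"%tuple(k),np.abs(np.polyval(k,W[:,1])-W[:,0]).max(),px2w(f,[[213,161],[495,141]],0))
print("yaw",np.degrees(np.arctan(-k[0])))
st()
E
```

```text
Traceback (most recent call last):
ValueError: max() iterable argument is empty
```

```bash
python3 -c "
import cv2,numpy as np
a=cv2.imread('pics/cropL.png');b=cv2.imread('pics/cropR.png')
h=max(a.shape[0],b.shape[0]);a=cv2.copyMakeBorder(a,0,h-a.shape[0],0,0,0);b=cv2.copyMakeBorder(b,0,h-b.shape[0],0,0,0)
c=np.hstack([a,b]);cv2.imwrite('pics/crops.png',cv2.resize(c,None,fx=.55,fy=.55))"
```

```text
(no output)
```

View pics/crops.png

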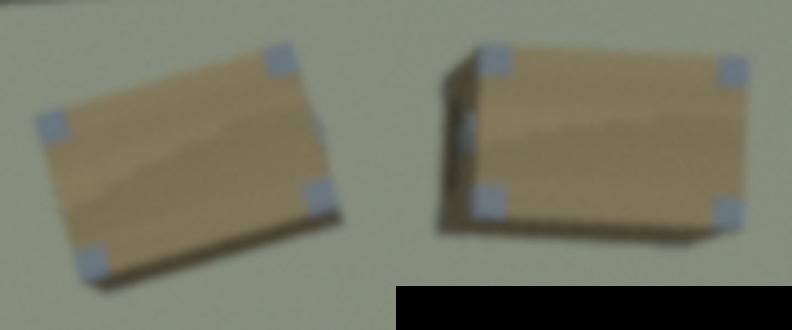

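Run:
```python
from h import *
f=frame("top"); im=f["image"][:,:,::-1]
L=np.array([(35,118),(290,43),(338,205),(83,278)])/4.4+[235,165]
Rr=(np.array([(480,45),(748,56),(742,228),(475,215)])-[396,0])/4.4+[410,160]
for n,c in (("L",L),("R",Rr)):
    W=px2w(f,c,.11); fl,fr,nr,nl=W
    yv=(fl+nl-fr-nr)/2; xv=(fl+fr-nl-nr)/2
    yaw1=np.degrees(np.arctan2(-yv[0],yv[1])); yaw2=np.degrees(np.arctan2(xv[1],xv[0]))
    print(n,"c",np.round(W.mean(0),4),"w",np.linalg.norm(yv),"d",np.linalg.norm(xv),"yaw",yaw1,yaw2)
    ya=np.radians(yaw1);print(" pivot",np.round(W.mean(0)[:2]-.045*np.array([np.cos(ya),np.sin(ya)]),4))
g=cv2.cvtColor(np.ascontiguousarray(im),cv2.COLOR_BGR2GRAY)
P=[]
for u in list(range(220,335,10))+list(range(365,490,10)):
    col=g[128:172,u].astype(float); v=np.where(col<85)[0]
    if len(v): P.append((u,128+v.mean()))
W=px2w(f,np.array(P),0); k=np.polyfit(W[:,1],W[:,0],1); print(len(P),"tape x=%.4f*y+%.4f"%tuple(k),np.abs(np.polyval(k,W[:,1])-W[:,0]).max(),px2w(f,[[213,161],[495,141]],0))
print("yaw",np.degrees(np.arctan(-k[0])))
for n,z,uv in (("weight",.03,(348,158)),("mallet",.013,(357,236)),("magnet",.01,(509,199)),("adapter",.03,(502,142)),("fork",.05,(162,198)),("stopw",.01,(180,273)),("rednear",.11,(213,348))): print(n,np.round(px2w(f,uv,z)[0],3))
st()
```

```text
L c [0.586  0.1773 0.11  ] w 0.13872632463021792 d 0.08827725126448695 yaw 15.634461874305094 16.14077441002822
 pivot [0.5426 0.1652]
R c [ 0.606  -0.2403  0.11  ] w 0.13970440060000813 d 0.08990379110037819 yaw -3.2187157363897856 -3.1211738075266693
 pivot [ 0.5611 -0.2378]
25 tape x=-0.0666*y+0.7263 0.0010559258042412978 [[ 0.70335116  0.34882928  0.        ]
 [ 0.74614527 -0.3627008   0.        ]]
yaw 3.8083290980189157
weight [0.701 0.01  0.03 ]
mallet [ 0.509 -0.011  0.013]
magnet [ 0.598 -0.39   0.01 ]
adapter [ 0.737 -0.37   0.03 ]
fork [0.605 0.462 0.05 ]
stopw [0.422 0.429 0.01 ]
rednear [0.253 0.326 0.11 ]
t 1.15 tcp [0.2414 0.6304 0.2453] F [-0.6  1.   0.4] w 0.085
[[0.358, 0.0, -0.934], [0.934, 0.0, 0.358], [0.0, -1.0, 0.0]]
q [-1.31  0.48  0.02  1.56 -0.01  1.11 -0.08]
```

The measured lid sizes agree with the given ones (139x88 and 140x90 mm). The left box is at yaw 15.8°, the right at -3.2° and the tape at 3.8°. I'll start with the left box, so I'll spin first and then cross over to it.

Call:
send_rows:
  plan:
    - [0,0,0,-9.2,0.5]
    - [0,0,0,-9.2,0.5]
    - [0,0,0,-9.2,0.5]
    - [0,0,0,-9.2,0.5]
  force: 20

```text
clock: 1.65
tcp_pos: [0.2415, 0.6303, 0.2453]
orientation: [-1.063, -1.414, 1.414]
contact_force: [-0.3, -0.1, 0.8]
grip_width: 0.0426
```

Call:
send_rows:
  plan:
    - [-4.4,0,-2.4,0,0.5]
    - [-4.4,0,-2.4,0,0.5]
    - [-4.4,0,-2.4,0,0.5]
    - [-4.4,0,-2.4,0,0.5]
    - [-4.4,0,-2.4,0,0.5]
    - [-4.4,0,-2.4,0,0.5]
    - [-4.4,0,-2.4,0,0.5]
    - [-4.4,0,-2.4,0,0.5]
    - [-4.4,0,-2.4,0,0.5]
    - [-4.4,0,-2.4,0,0.5]
    - [-4.4,0,-2.4,0,0.5]
    - [-4.4,0,-2.4,0,0.5]

```text
clock: 3.15
tcp_pos: [0.6637, 0.1999, 0.2454]
orientation: [-1.065, -1.41, 1.41]
contact_force: [1.0, 1.1, 1.0]
grip_width: 0.0424
```

```bash
cat >> h.py <<'E'
def rel(o,R,target):
    d=R.T@(np.array(target)-o["tcp_pos"]); print("tool d cm",np.round(d*100,2)); return d
E
python3 - <<'E'
from h import *
o,R=st(); print(r.tip_extent)
u=np.array([np.cos(np.radians(15.8)),np.sin(np.radians(15.8))]); p=np.array([.5426,.1652])
rel(o,R,[*(p+.123*u),.095])
print("tool x yaw",np.degrees(np.arctan2(R[1,0],R[0,0])))
frame("wrist","pics/w1.png"); frame("scene","pics/s1.png")
th=np.radians(np.arange(0,61,5)); h=.085
s=90*np.cos(th)-85*np.sin(th); z=90*np.sin(th)+85*np.cos(th)
print(np.round(np.c_[-np.diff(s),-np.diff(z)]/10,2).tolist())
E
```

```text
t 3.15 tcp [0.6637 0.1999 0.2454] F [1.  1.1 1. ] w 0.042
[[-0.273, 0.0, -0.962], [0.962, 0.0, -0.273], [0.0, -1.0, -0.0]]
q [-0.42  0.51  0.05  1.51 -0.03  1.13  1.49]
0.014
tool d cm [-0.04 15.04  0.3 ]
tool x yaw 105.85047274110818
[[0.78, -0.75], [0.84, -0.68], [0.89, -0.61], [0.94, -0.53], [0.99, -0.44], [1.02, -0.35], [1.05, -0.26], [1.07, -0.17], [1.08, -0.08], [1.08, 0.02], [1.07, 0.11], [1.06, 0.2]]
```

View pics/s1.png

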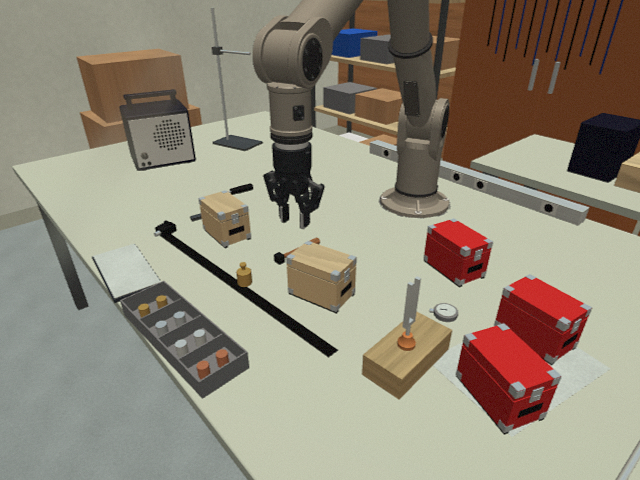

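View pics/w1.png

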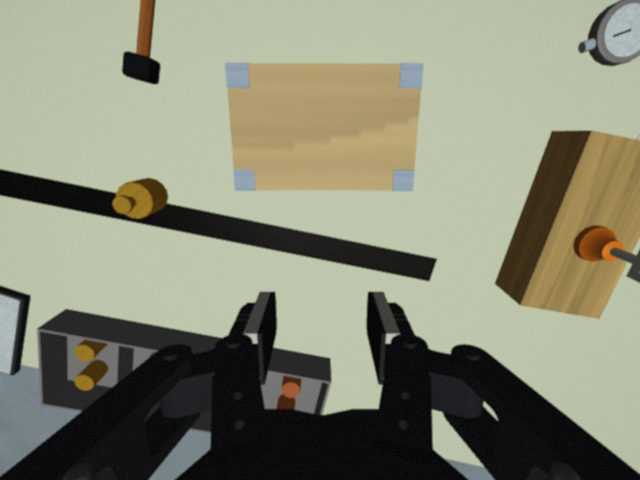

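The wrist picture shows the fingers square to the left box and centred on it, with its lid at columns 227-422. From the scene view I'll check how far the half-open tips stand ahead of the TCP.

Run:
```python
from h import *
o,R=st(); f=frame("scene")
for e in (0,.007,.014,.02):
    for sx in (-.028,.028):
        for sz in (.011,-.011):print(e,sx,sz,np.round(w2px(f,o["tcp_pos"]+R@np.array([sx,e,sz])),1))
cr=f["image"][170:240,250:340,::-1]; cv2.imwrite("pics/tip.png",cv2.resize(cr,None,fx=8,fy=8))
```

```text
t 3.25 tcp [0.6666 0.1933 0.2451] F [ 0.8 -0.3  0.4] w 0.042
[[-0.264, 0.002, -0.965], [0.965, -0.004, -0.264], [-0.005, -1.0, -0.001]]
q [-0.42  0.51  0.06  1.51 -0.03  1.13  1.49]
0 -0.028 0.011 [[288.3 214. ]]
0 -0.028 -0.011 [[282. 218.]]
0 0.028 0.011 [[310.  220.8]]
0 0.028 -0.011 [[303.8 225.1]]
0.007 -0.028 0.011 [[288.5 216.9]]
0.007 -0.028 -0.011 [[282.1 221. ]]
0.007 0.028 0.011 [[310.  223.8]]
0.007 0.028 -0.011 [[303.9 228.1]]
0.014 -0.028 0.011 [[288.6 219.8]]
0.014 -0.028 -0.011 [[282.3 223.9]]
0.014 0.028 0.011 [[310.1 226.7]]
0.014 0.028 -0.011 [[303.9 231.1]]
0.02 -0.028 0.011 [[288.7 222.2]]
0.02 -0.028 -0.011 [[282.4 226.4]]
0.02 0.028 0.011 [[310.1 229.3]]
0.02 0.028 -0.011 [[304.  233.6]]
```

View pics/tip.png

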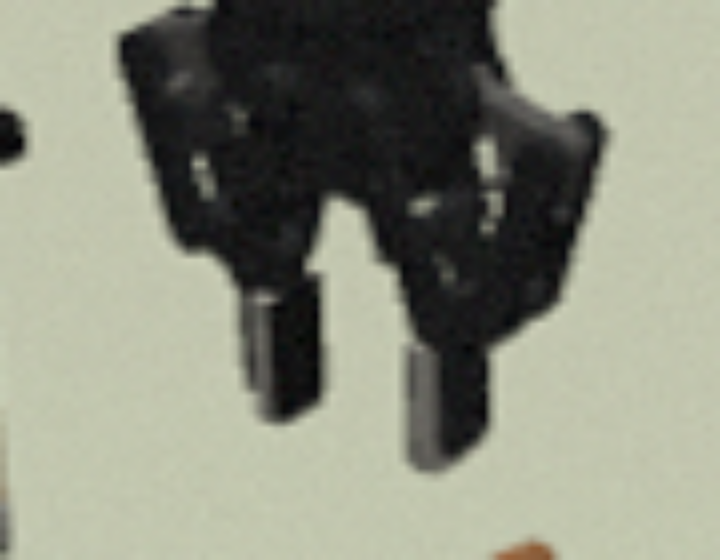

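The half-open tips are about 9 mm ahead of the TCP. Next I'll go down behind the far wall.

Call:
send_rows:
  plan:
    - [0.4,3,0,0,0.5]
    - [0.3,3,0,0,0.5]
    - [0,3,0,0,0.5]
    - [0,3,0,0,0.5]
    - [0,2,0,0,0.5]
    - [0,1,0,0,0.5]
    - [0,0,0,0,0.5]
    - [0,0,0,0,0.5]

```text
clock: 4.3
tcp_pos: [0.6615, 0.2081, 0.0965]
orientation: [-1.067, -1.412, 1.409]
contact_force: [0.5, -1.1, 0.5]
grip_width: 0.0428
```

Run:
```python
from h import *
o,R=st()
u=np.array([np.cos(np.radians(15.8)),np.sin(np.radians(15.8))]); p=np.array([.5426,.1652])
rel(o,R,[*(p+.101*u),.094])
print("tool x yaw",np.degrees(np.arctan2(R[1,0],R[0,0])))
```

```text
t 4.3 tcp [0.6615 0.2081 0.0965] F [ 0.5 -1.1  0.5] w 0.043
[[-0.273, 0.002, -0.962], [0.962, 0.001, -0.273], [0.0, -1.0, -0.002]]
q [-0.42  0.66  0.04  1.62 -0.03  0.86  1.48]
tool d cm [-0.89  0.25  2.51]
tool x yaw 105.83912100959196
```

Call:
send_rows:
  plan:
    - [-0.5,0,0.5,0,0.5]
    - [-0.4,0.2,0.5,0,0.5]
    - [0,0,0.5,0,0.5]
    - [0,0,0.4,0,0.5]
    - [0,0,0.4,0,0.5]
    - [0,0,0.2,0,0.5]
    - [0,0,0,0,0.5]

```text
clock: 5.18
tcp_pos: [0.6393, 0.1925, 0.0935]
orientation: [-1.066, -1.411, 1.409]
contact_force: [-0.0, 0.7, -0.0]
grip_width: 0.0426
```

Run:
```python
from h import *
o,R=st()
u=np.array([np.cos(np.radians(15.8)),np.sin(np.radians(15.8))]); p=np.array([.5426,.1652])
rel(o,R,[*(p+.101*u),.094])
frame("scene","pics/s2.png")
```

```text
t 5.17 tcp [0.6393 0.1925 0.0935] F [-0.   0.7 -0. ] w 0.043
[[-0.273, 0.001, -0.962], [0.962, 0.0, -0.273], [0.0, -1.0, -0.001]]
q [-0.41  0.63  0.04  1.69 -0.03  0.82  1.49]
tool d cm [ 0.01 -0.05 -0.05]
```

View pics/s2.png

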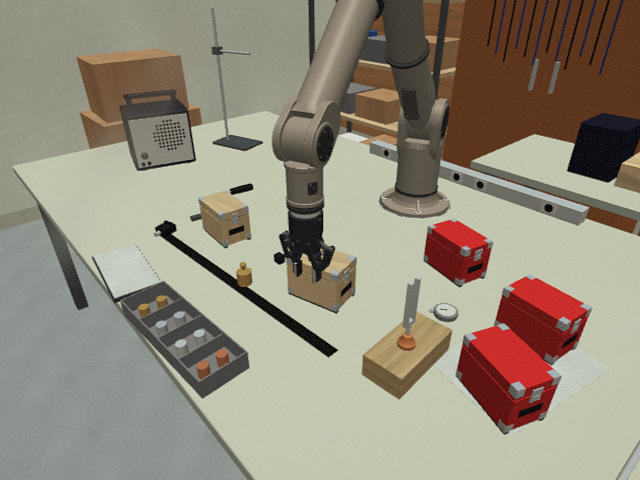

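The fingertips are behind the far wall. Now the first half of the arc, to about 30°.

Call:
send_rows:
  plan:
    - [0,-0.35,0.4,0,0.5]
    - [0,-0.35,0.4,0,0.5]
    - [0,-0.34,0.42,0,0.5]
    - [0,-0.34,0.42,0,0.5]
    - [0,-0.3,0.45,0,0.5]
    - [0,-0.3,0.45,0,0.5]
    - [0,-0.27,0.47,0,0.5]
    - [0,-0.27,0.47,0,0.5]
    - [0,-0.22,0.5,0,0.5]
    - [0,-0.22,0.5,0,0.5]
    - [0,-0.18,0.51,0,0.5]
    - [0,-0.18,0.51,0,0.5]

```text
clock: 6.72
tcp_pos: [0.5857, 0.1772, 0.1266]
orientation: [-1.065, -1.41, 1.41]
contact_force: [1.8, 1.6, 4.3]
grip_width: 0.0427
```

Run:
```python
from h import *
o,R=st()
frame("scene","pics/s3.png")
```

```text
t 6.72 tcp [0.5857 0.1772 0.1266] F [1.8 1.6 4.3] w 0.043
[[-0.273, -0.0, -0.962], [0.962, -0.0, -0.273], [0.0, -1.0, 0.0]]
q [-0.42  0.51  0.04  1.82 -0.02  0.82  1.47]
```

View pics/s3.png

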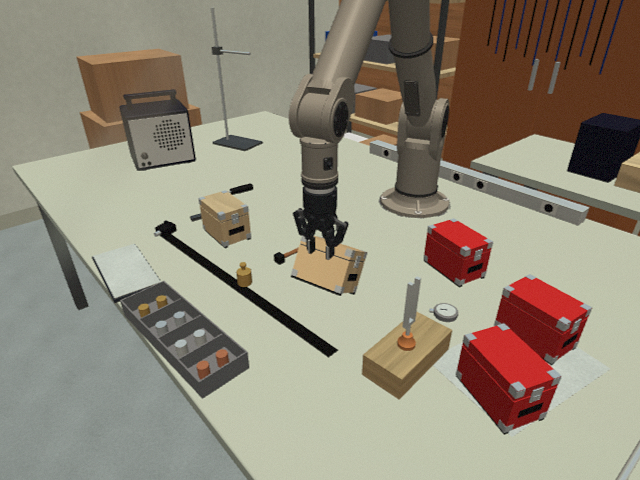

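The box is rocking cleanly on its near edge with only a few newtons of force, so I'll carry on round.

Call:
send_rows:
  plan:
    - [0,-0.13,0.52,0,0.5]
    - [0,-0.13,0.52,0,0.5]
    - [0,-0.09,0.53,0,0.5]
    - [0,-0.09,0.53,0,0.5]
    - [0,-0.04,0.54,0,0.5]
    - [0,-0.04,0.54,0,0.5]
    - [0,0,0.54,0,0.5]
    - [0,0,0.54,0,0.5]
    - [0,0.04,0.54,0,0.5]
    - [0,0.04,0.54,0,0.5]

```text
clock: 8.02
tcp_pos: [0.5345, 0.1626, 0.1309]
orientation: [-1.065, -1.41, 1.41]
contact_force: [-0.4, -0.4, -0.3]
grip_width: 0.043
```

Run:
```python
from h import *
o,R=st()
frame("scene","pics/s4.png")
```

```text
t 8.03 tcp [0.5345 0.1626 0.1309] F [-0.4 -0.4 -0.3] w 0.043
[[-0.273, -0.0, -0.962], [0.962, 0.0, -0.273], [0.0, -1.0, 0.0]]
q [-0.43  0.43  0.03  1.94 -0.02  0.78  1.46]
```

View pics/s4.png

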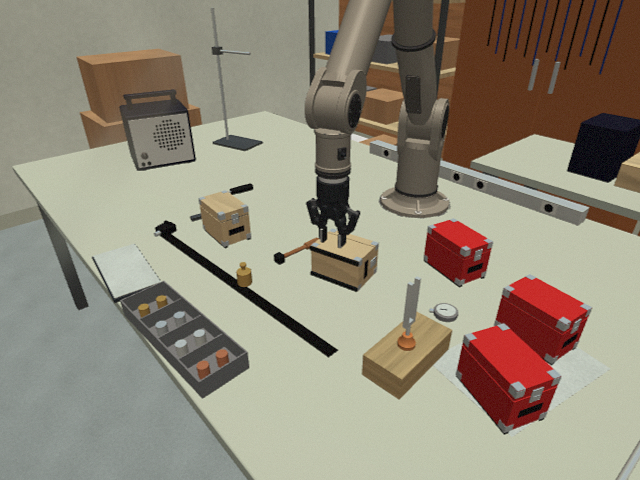

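Run:
```python
import cv2
a=cv2.imread("pics/s4.png")[225:300,295:395]; cv2.imwrite("pics/z4.png",cv2.resize(a,None,fx=7,fy=7,interpolation=cv2.INTER_CUBIC))
```

```text
(no output)
```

View pics/z4.png

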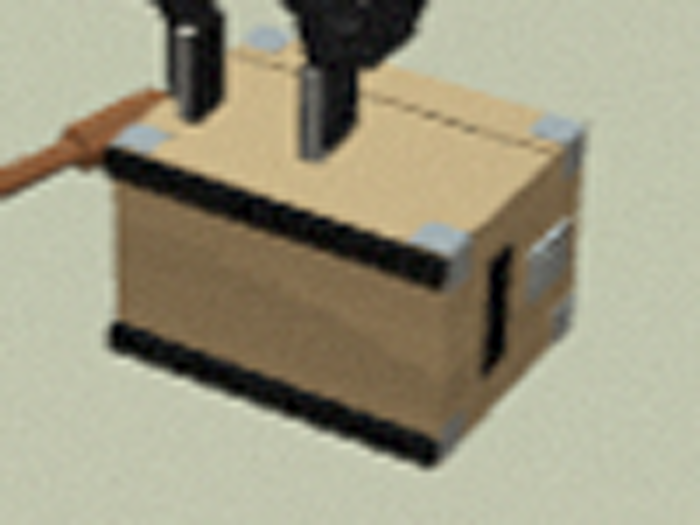

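The left box lies on its near side with a plain underside and no stamp, so it stays there. Now over to the right box.

Call:
send_rows:
  plan:
    - [0,-3,0,0,0.5]
    - [0,-4,0,9.5,0.5]
    - [0,-3,0,9.5,0.5]
    - [0,0,0,0,0.5]

```text
clock: 8.57
tcp_pos: [0.5363, 0.1633, 0.2335]
orientation: [-1.237, -1.173, 1.164]
contact_force: [-0.4, 0.1, -0.6]
grip_width: 0.0425
```

Call:
send_rows:
  plan:
    - [-4,0,-1.7,0,0.5]
    - [-4,0,-1.7,0,0.5]
    - [-4,0,-1.7,0,0.5]
    - [-4,0,-1.7,0,0.5]
    - [-4,0,-1.7,0,0.5]
    - [-4,0,-1.7,0,0.5]
    - [-4,0,-1.7,0,0.5]
    - [-4,0,-1.7,0,0.5]
    - [-4,0,-1.7,0,0.5]
    - [-3.8,0,-1.9,0,0.5]
    - [0,0,0,0,0.5]
    - [0,0,0,0,0.5]

```text
clock: 10.07
tcp_pos: [0.6841, -0.2433, 0.2294]
orientation: [-1.232, -1.169, 1.169]
contact_force: [0.3, 0.3, 0.4]
grip_width: 0.0428
```

Run:
```python
from h import *
o,R=st()
a=np.radians(-3.2);u=np.array([np.cos(a),np.sin(a)]); p=np.array([.5611,-.2378])
rel(o,R,[*(p+.123*u),.094])
print("tool x yaw",np.degrees(np.arctan2(R[1,0],R[0,0])))
frame("wrist","pics/w5.png")
```

```text
t 10.07 tcp [ 0.6841 -0.2433  0.2294] F [0.3 0.3 0.4] w 0.043
[[0.054, -0.002, -0.999], [0.999, 0.001, 0.054], [0.001, -1.0, 0.002]]
q [ 0.1   0.59  0.24  1.44 -0.15  1.13  1.88]
tool d cm [-1.600e-01  1.354e+01 -1.000e-02]
tool x yaw 86.90982137136095
```

View pics/w5.png

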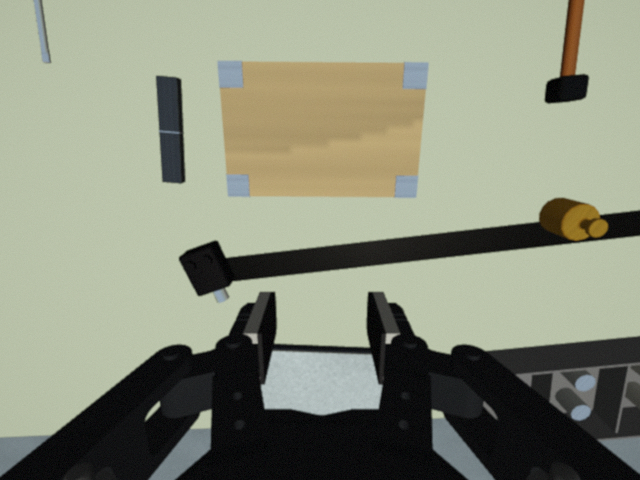

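The tool is square to the right box and centred on it. Going down behind it.

Call:
send_rows:
  plan:
    - [-0.1,3,0,0,0.5]
    - [0,3,0,0,0.5]
    - [0,3,0,0,0.5]
    - [0,2.5,0,0,0.5]
    - [0,1.5,0,0,0.5]
    - [0,0.5,0,0,0.5]
    - [0,0,0,0,0.5]
    - [0,0,0,0,0.5]

```text
clock: 11.12
tcp_pos: [0.6853, -0.2454, 0.0971]
orientation: [-1.236, -1.17, 1.168]
contact_force: [-0.8, -0.6, -0.5]
grip_width: 0.0429
```

Run:
```python
from h import *
o,R=st()
a=np.radians(-3.2);u=np.array([np.cos(a),np.sin(a)]); p=np.array([.5611,-.2378])
rel(o,R,[*(p+.101*u),.094])
```

```text
t 11.12 tcp [ 0.6853 -0.2454  0.0971] F [-0.8 -0.6 -0.5] w 0.043
[[0.055, 0.002, -0.998], [0.998, -0.0, 0.055], [-0.0, -1.0, -0.002]]
q [ 0.12  0.71  0.21  1.54 -0.17  0.91  1.91]
tool d cm [0.07 0.3  2.34]
```

Call:
send_rows:
  plan:
    - [0,0.3,0.5,0,0.5]
    - [0,0,0.5,0,0.5]
    - [0,0,0.5,0,0.5]
    - [0,0,0.4,0,0.5]
    - [0,0,0.4,0,0.5]
    - [0,0,0,0,0.5]

```text
clock: 11.88
tcp_pos: [0.6613, -0.244, 0.0929]
orientation: [-1.235, -1.168, 1.168]
contact_force: [0.6, 0.5, 0.4]
grip_width: 0.0425
```

Call:
send_rows:
  plan:
    - [0,-0.35,0.4,0,0.5]
    - [0,-0.35,0.4,0,0.5]
    - [0,-0.34,0.42,0,0.5]
    - [0,-0.34,0.42,0,0.5]
    - [0,-0.3,0.45,0,0.5]
    - [0,-0.3,0.45,0,0.5]
    - [0,-0.27,0.47,0,0.5]
    - [0,-0.27,0.47,0,0.5]
    - [0,-0.22,0.5,0,0.5]
    - [0,-0.22,0.5,0,0.5]
    - [0,-0.18,0.51,0,0.5]
    - [0,-0.18,0.51,0,0.5]

```text
clock: 13.38
tcp_pos: [0.6062, -0.2409, 0.1262]
orientation: [-1.235, -1.168, 1.169]
contact_force: [2.0, 1.8, 3.9]
grip_width: 0.0425
```

Run:
```python
from h import *
o,R=st()
f=frame("scene"); cv2.imwrite("pics/s6.png",cv2.resize(f["image"][150:300,130:330,::-1],None,fx=4,fy=4))
```

```text
t 13.38 tcp [ 0.6062 -0.2409  0.1262] F [2.  1.8 3.9] w 0.043
[[0.055, -0.0, -0.998], [0.998, -0.0, 0.055], [-0.0, -1.0, 0.0]]
q [ 0.13  0.57  0.22  1.72 -0.15  0.86  1.93]
```

View pics/s6.png

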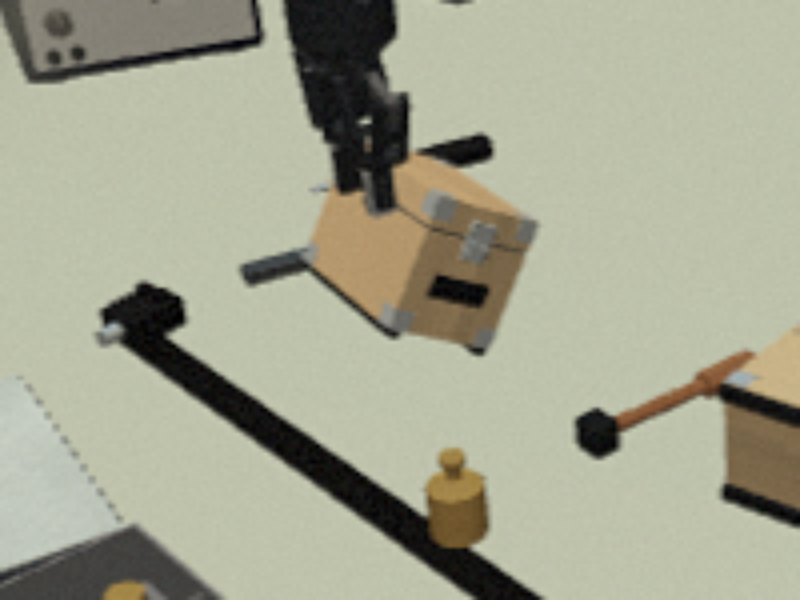

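The right box is rocking the same way at low force. Carrying on round.

Call:
send_rows:
  plan:
    - [0,-0.13,0.52,0,0.5]
    - [0,-0.13,0.52,0,0.5]
    - [0,-0.09,0.53,0,0.5]
    - [0,-0.09,0.53,0,0.5]
    - [0,-0.04,0.54,0,0.5]
    - [0,-0.04,0.54,0,0.5]
    - [0,0,0.54,0,0.5]
    - [0,0,0.54,0,0.5]
    - [0,0.04,0.54,0,0.5]
    - [0,0,0.54,0,0.5]
    - [0,0,0,0,0.5]
    - [0,0,0,0,0.5]

```text
clock: 14.92
tcp_pos: [0.5536, -0.2379, 0.131]
orientation: [-1.235, -1.169, 1.168]
contact_force: [1.4, 0.0, -0.1]
grip_width: 0.0428
```

Call:
send_rows:
  plan:
    - [0,-3,0,0,0.5]
    - [0,-3,0,0,0.5]

```text
clock: 15.18
tcp_pos: [0.5534, -0.2378, 0.1913]
orientation: [-1.234, -1.168, 1.169]
contact_force: [1.3, 0.1, -0.9]
grip_width: 0.0427
```

Run:
```python
from h import *
o,R=st()
f=frame("scene"); cv2.imwrite("pics/s7.png",cv2.resize(f["image"][150:300,130:330,::-1],None,fx=4,fy=4))
f=frame("top"); cv2.imwrite("pics/t7.png",cv2.resize(f["image"][120:320,230:530,::-1],None,fx=2.6,fy=2.6))
```

```text
t 15.18 tcp [ 0.5534 -0.2378  0.1913] F [ 1.3  0.1 -0.9] w 0.043
[[0.055, -0.001, -0.998], [0.998, 0.0, 0.055], [0.0, -1.0, 0.001]]
q [ 0.12  0.42  0.24  1.8  -0.12  0.94  1.93]
```

View pics/s7.png

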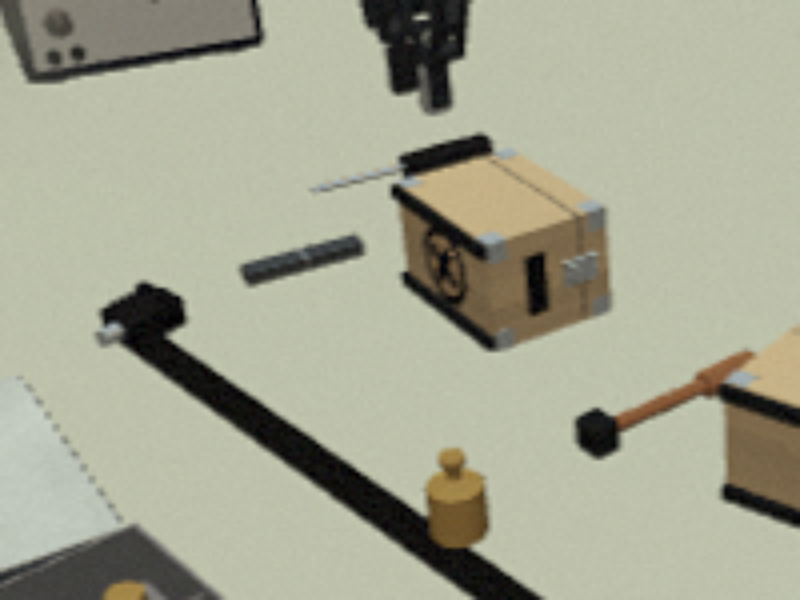

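View pics/t7.png

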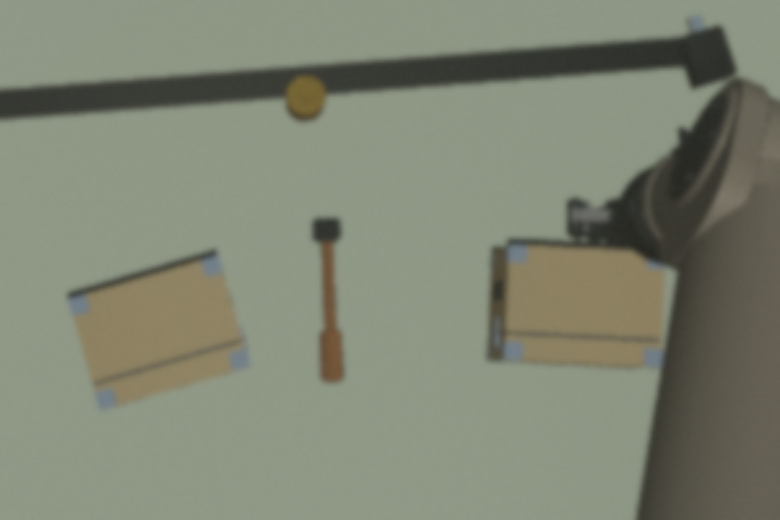

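The stamp shows on the right box, and both boxes lie on their near sides. I'll move behind its lid and measure its pose.

Call:
send_rows:
  plan:
    - [0,0,3,0,0.5]
    - [0,0,4,0,0.5]
    - [0,0,4,0,0.5]
    - [0,0,3,0,0.5]
    - [0,0,0,0,0.5]
    - [0,0,0,0,0.5]

```text
clock: 16.02
tcp_pos: [0.4145, -0.2302, 0.1909]
orientation: [-1.235, -1.169, 1.169]
contact_force: [-0.6, -0.2, -0.3]
grip_width: 0.0431
```

Run:
```python
from h import *
o,R=st()
f=frame("top"); cv2.imwrite("pics/t8.png",cv2.resize(f["image"][120:320,230:530,::-1],None,fx=2.6,fy=2.6))
f=frame("wrist","pics/w8.png")
```

```text
t 16.02 tcp [ 0.4145 -0.2302  0.1909] F [-0.6 -0.2 -0.3] w 0.043
[[0.055, 0.001, -0.999], [0.999, -0.0, 0.055], [-0.0, -1.0, -0.001]]
q [ 0.15  0.21  0.26  2.09 -0.07  0.84  1.97]
```

View pics/t8.png

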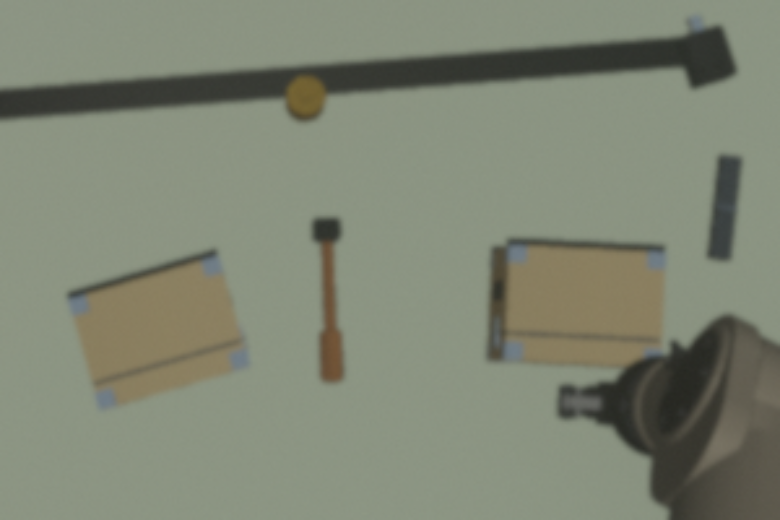

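View pics/w8.png

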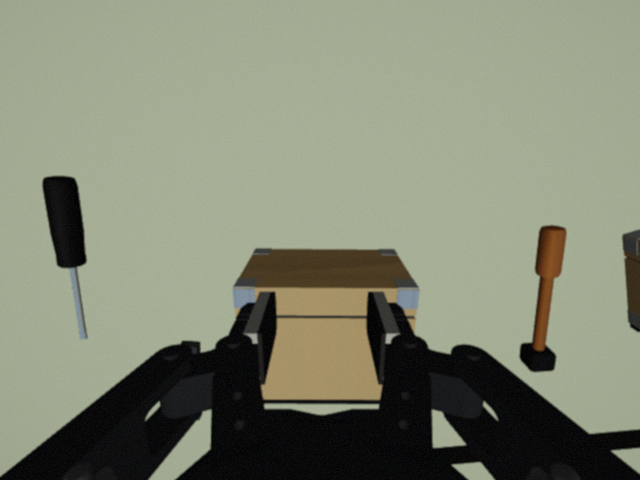

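Run:
```python
from h import *
f=frame("top")
def box(c):
    W=px2w(f,np.array(c)/2.6+[230,120],.09); fl,fr,nr,nl=W
    y=fl-fr; print("yaw",np.degrees(np.arctan2(-y[0],y[1])),"far mid",np.round((fl+fr)/2,4),"near mid",np.round((nl+nr)/2,4),"len",np.linalg.norm(y),np.linalg.norm(fl-nl))
box([(507,240),(665,247),(661,368),(502,360)])
box([(68,294),(214,250),(247,365),(100,408)])
```

```text
yaw -3.1723633873743564 far mid [ 0.5554 -0.2361  0.09  ] near mid [ 0.4474 -0.2297  0.09  ] len 0.14170036243712306 0.10776984875636203
yaw 16.200478196834144 far mid [0.5341 0.1634 0.09  ] near mid [0.4312 0.1351 0.09  ] len 0.13679237393679303 0.10612109625985122
```

The box poses fit the expected ones, and the near edge of the left box moved less than 10 mm. I'll lower behind the lid of the stamped box.

Call:
send_rows:
  plan:
    - [0,3,1,0,0.5]
    - [0,3,1,0,0.5]
    - [0,3,0,0,0.5]
    - [0,3,0,0,0.5]
    - [0,2,0,0,0.5]
    - [0,0.9,0,0,0.5]
    - [0,0,0,0,0.5]
    - [0,0,0,0,0.5]

```text
clock: 17.18
tcp_pos: [0.3943, -0.2294, 0.0425]
orientation: [-1.236, -1.169, 1.168]
contact_force: [-0.3, 0.4, 0.3]
grip_width: 0.0426
```

Run:
```python
from h import *
o,R=st()
f=frame("scene"); cv2.imwrite("pics/s9.png",cv2.resize(f["image"][150:280,180:340,::-1],None,fx=5,fy=4.6))
```

```text
t 17.18 tcp [ 0.3943 -0.2294  0.0425] F [-0.3  0.4  0.3] w 0.043
[[0.055, 0.001, -0.998], [0.998, -0.0, 0.055], [-0.0, -1.0, -0.001]]
q [ 0.23  0.46  0.19  2.23 -0.19  0.47  2.09]
```

View pics/s9.png

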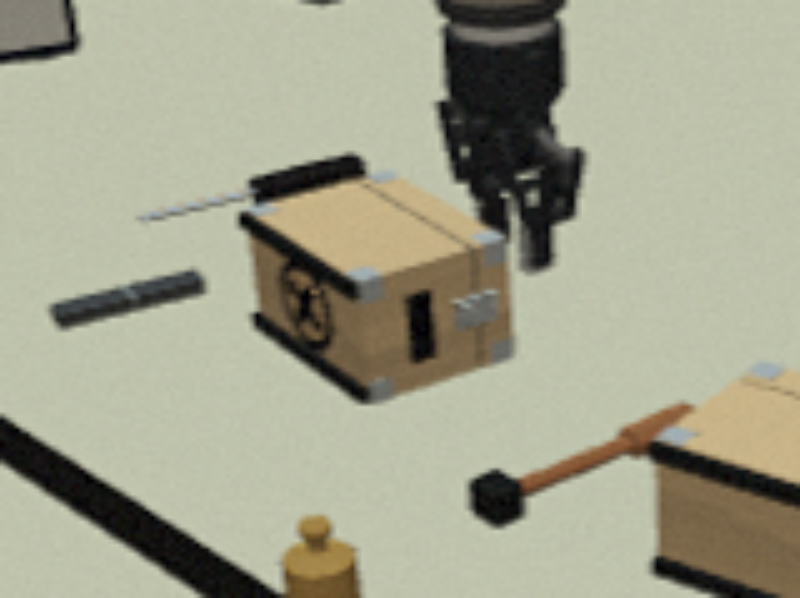

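The fingers stand clear behind the lid. Next I'll close up and make first contact.

Call:
send_rows:
  plan:
    - [0,0,-1,0,0.5]
    - [0,0.2,-1,0,0.5]
    - [0,0,-0.8,0,0.5]
    - [0,0,-0.5,0,0.5]
    - [0,0,-0.5,0,0.5]
    - [0,0,-0.5,0,0.5]
    - [0,0,-0.5,0,0.5]
    - [0,0,-0.5,0,0.5]
    - [0,0,-0.5,0,0.5]
    - [0,0,-0.5,0,0.5]

```text
clock: 18.48
tcp_pos: [0.4547, -0.2326, 0.0396]
orientation: [-1.232, -1.166, 1.169]
contact_force: [-5.0, 1.5, 4.9]
grip_width: 0.0428
```

Run:
```python
from h import *
o,R=st()
f=frame("scene"); cv2.imwrite("pics/s10.png",cv2.resize(f["image"][150:280,180:340,::-1],None,fx=5,fy=4.6))
```

```text
t 18.48 tcp [ 0.4547 -0.2326  0.0396] F [-5.   1.5  4.9] w 0.043
[[0.056, -0.003, -0.998], [0.998, 0.001, 0.056], [0.001, -1.0, 0.003]]
q [ 0.19  0.52  0.2   2.1  -0.19  0.54  2.04]
```

View pics/s10.png

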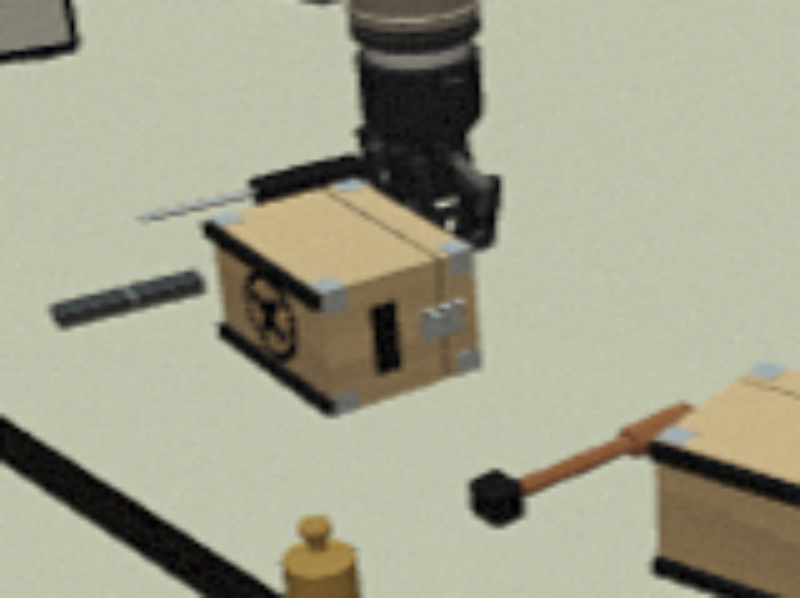

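Run:
```python
from h import *
o,R=st()
f=frame("scene"); im=f["image"]
# expected box: lying, pad front at tcp+.011
u=-R[:,2]; yl=R[:,0]
lid=o["tcp_pos"]+.011*u; lid[2]=0
c=cv2.resize(im[180:250,210:290,::-1],None,fx=10,fy=8.5,interpolation=cv2.INTER_CUBIC)[:, :800]
for s in (0,.11):
  for y in (.07,-.07):
    for z in (0,.09):
      P=lid+s*u+np.array([0,0,z])+y*yl
      q=w2px(f,P)[0]; print(s,y,z,np.round(q,1))
      cv2.circle(c,(int((q[0]-210)*10+5),int((q[1]-180)*8.5+4)),5,(0,0,255),1)
cv2.imwrite("pics/z10.png",c)
```

```text
t 18.52 tcp [ 0.4557 -0.2326  0.0397] F [-2.7  0.4  1.9] w 0.043
[[0.056, -0.002, -0.998], [0.998, 0.001, 0.056], [0.0, -1.0, 0.002]]
q [ 0.19  0.52  0.2   2.1  -0.19  0.54  2.04]
0 0.07 0 [277.  229.1]
0 0.07 0.09 [275.2 203.1]
0 -0.07 0 [254.  213.1]
0 -0.07 0.09 [251.6 188.3]
0.11 0.07 0 [246.2 240.4]
0.11 0.07 0.09 [243.2 213.7]
0.11 -0.07 0 [224.3 223. ]
0.11 -0.07 0.09 [220.8 197.5]
```

View pics/z10.png

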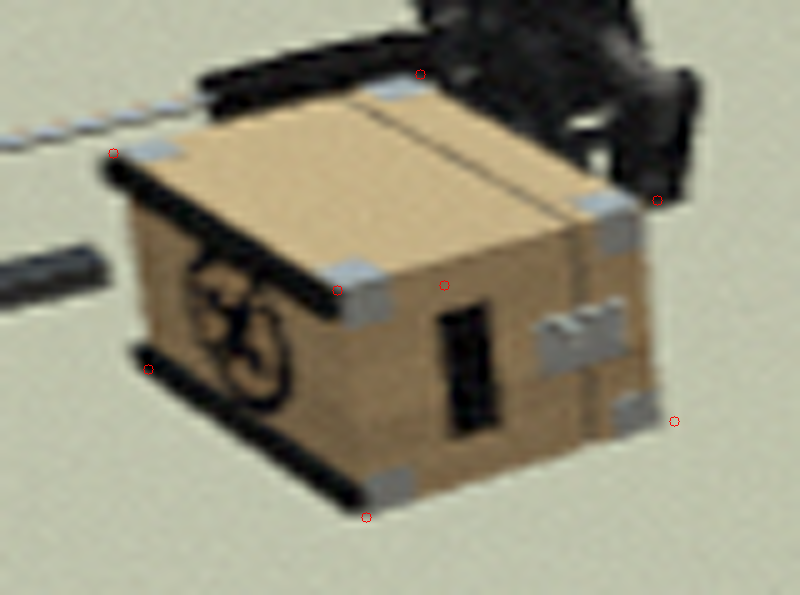

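The box lies flat and slides at about 5 N. I'll push on, turning slowly towards the tape's angle.

Call:
send_rows:
  plan:
    - [0,-0.1,-0.5,0,0.5]
    - [0,-0.1,-0.5,-0.8,0.5]
    - [0,0,-0.5,-0.8,0.5]
    - [0,0,-0.5,-0.8,0.5]
    - [0,0,-0.5,-0.8,0.5]
    - [0,0,-0.5,-0.8,0.5]
    - [0,0,-0.5,-0.8,0.5]
    - [0,0,-0.5,-0.8,0.5]
    - [0,0,-0.5,-0.7,0.5]
    - [0,0,-0.5,-0.7,0.5]

```text
clock: 19.82
tcp_pos: [0.5067, -0.2333, 0.042]
orientation: [-1.177, -1.258, 1.259]
contact_force: [-4.9, -1.0, 3.0]
grip_width: 0.0429
```

Run:
```python
from h import *
o,R=st()
print("tool x yaw",np.degrees(np.arctan2(R[1,0],R[0,0])))
f=frame("scene"); cv2.imwrite("pics/s11.png",cv2.resize(f["image"][160:290,160:320,::-1],None,fx=5,fy=4.6))
f=frame("top"); cv2.imwrite("pics/t11.png",cv2.resize(f["image"][120:320,230:530,::-1],None,fx=2.6,fy=2.6))
```

```text
t 19.82 tcp [ 0.5067 -0.2333  0.042 ] F [-4.9 -1.   3. ] w 0.043
[[-0.067, -0.0, -0.998], [0.998, -0.0, -0.067], [-0.0, -1.0, 0.0]]
q [ 0.19  0.57  0.17  1.99 -0.16  0.59  2.1 ]
tool x yaw 93.85964362688836
```

View pics/s11.png

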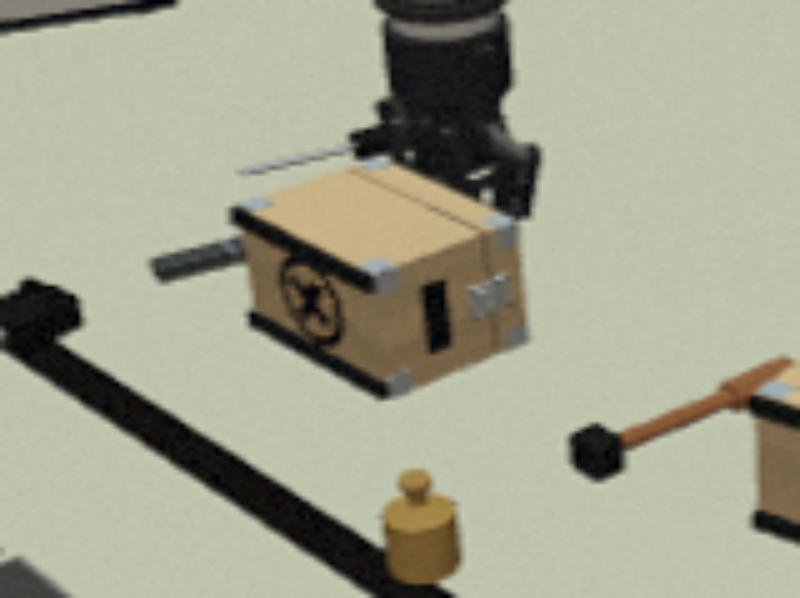

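View pics/t11.png

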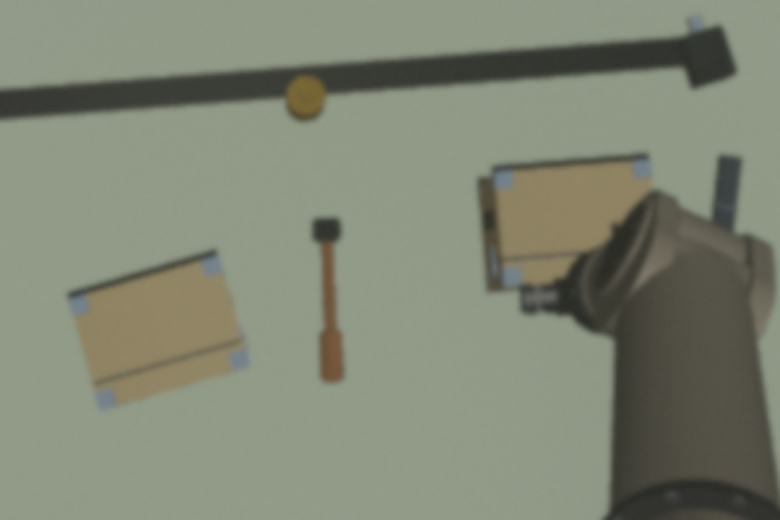

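The box has turned with the fingers and now looks square to the tape. I'll measure how far is left.

```bash
cat >> h.py <<'E'
def face(f,c):
    W=px2w(f,np.array(c,float)/2.6+[230,120],.09); m=W.mean(0); y=W[0]-W[1]
    n=np.array([np.cos(np.radians(3.81)),np.sin(np.radians(3.81))])
    print("yaw",np.degrees(np.arctan2(-y[0],y[1])),"mid",np.round(m,4),"dist to line",(m[0]+.0666*m[1]-.7263)*n[0], "len",np.linalg.norm(y))
E
python3 - <<'E'
from h import *
face(frame("top"),[(492,165),(648,155)])
o=r.get_obs();print(o["tcp_pos"],(.7263+.0666*.22-.121*.998))
E
```

```text
yaw 3.0533991038253947 mid [ 0.6309 -0.2234  0.09  ] dist to line -0.11001607075324876 len 0.1406352144271651
[ 0.50767539 -0.232929    0.04206676] 0.6201939999999999
```

Call:
send_rows:
  plan:
    - [0,0,-0.6,-0.3,0.5]
    - [0,0,-0.6,0,0.5]
    - [0,0,-0.6,0,0.5]
    - [0,0,-0.6,0,0.5]
    - [0,0,-0.6,0,0.5]
    - [0,0,-0.6,0,0.5]
    - [0,0,-0.6,0,0.5]
    - [0,0,-0.6,0,0.5]
    - [0,0,-0.6,0,0.5]
    - [0,0,-0.6,0,0.5]
    - [0,0,-0.6,0,0.5]
    - [0,0,-0.6,0,0.5]

```text
clock: 21.48
tcp_pos: [0.5777, -0.2277, 0.0419]
orientation: [-1.173, -1.261, 1.263]
contact_force: [-5.6, 0.5, 4.1]
grip_width: 0.0427
```

Run:
```python
from h import *
o,R=st()
print("tool x yaw",np.degrees(np.arctan2(R[1,0],R[0,0])))
f=frame("scene"); cv2.imwrite("pics/s12.png",cv2.resize(f["image"][160:290,160:320,::-1],None,fx=5,fy=4.6))
f=frame("top"); cv2.imwrite("pics/t12.png",cv2.resize(f["image"][120:320,230:530,::-1],None,fx=2.6,fy=2.6))
```

```text
t 21.48 tcp [ 0.5777 -0.2277  0.0419] F [-5.6  0.5  4.1] w 0.043
[[-0.072, -0.002, -0.997], [0.997, 0.0, -0.072], [0.0, -1.0, 0.002]]
q [ 0.15  0.64  0.17  1.84 -0.17  0.68  2.06]
tool x yaw 94.14038957731886
```

View pics/s12.png

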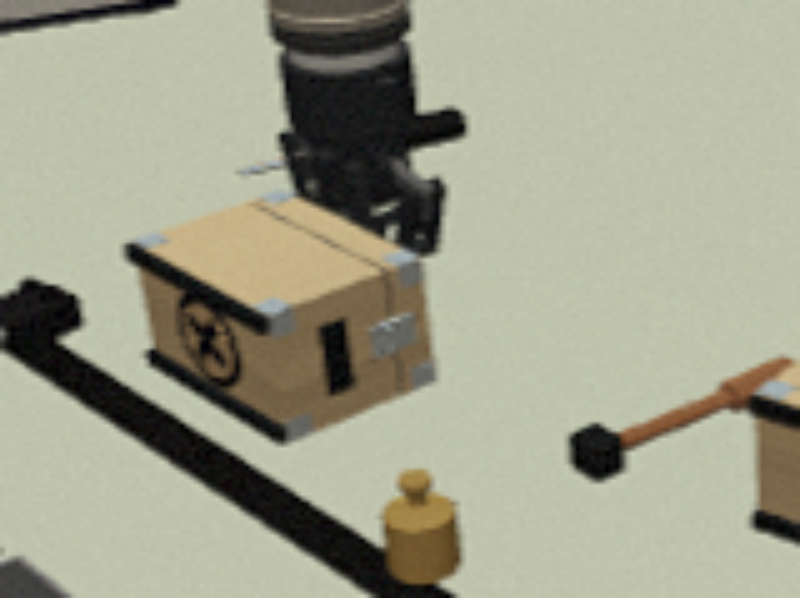

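View pics/t12.png

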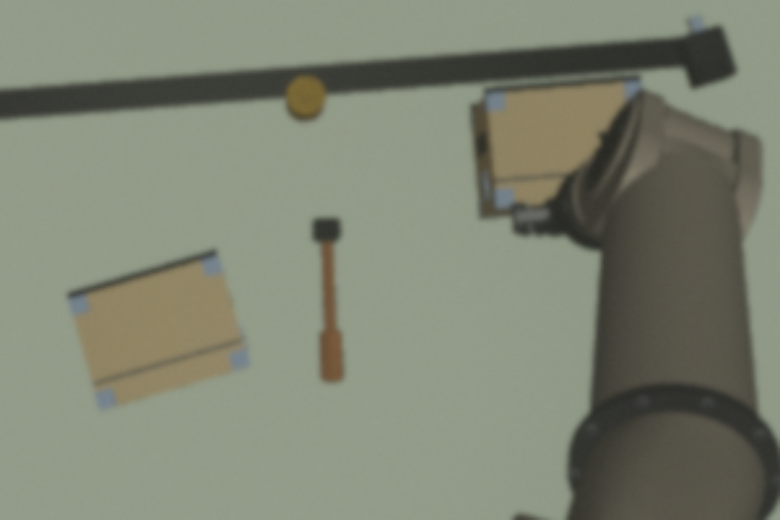

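Run:
```python
from h import *
f=frame("top");face(f,[(484,90),(639,77)])
f=frame("scene")
W=px2w(f,[[285/5+160,440/4.6+160],[148/5+160,353/4.6+160]],0);print(W,W[:,0]+.0666*W[:,1]-.7263)
# tape centre line check in scene: at crop
print(px2w(f,[[(165)/5+160,430/4.6+160],[260/5+160,500/4.6+160]],0)@np.array([1,.0666,0])-.7263)
```

```text
yaw 4.185723943927211 mid [ 0.7004 -0.2172  0.09  ] dist to line -0.04024797916067845 len 0.14033700328365578
[[ 0.68936174 -0.15273129  0.        ]
 [ 0.6974222  -0.3031753   0.        ]] [-0.04711016 -0.04906928]
[-0.00524953 -0.00020702]
```

The top view gives 40 mm left and the scene view about 45 mm. I'll push 42 mm more.

Call:
send_rows:
  plan:
    - [0,0,-0.6,0.1,0.5]
    - [0,0,-0.6,0.1,0.5]
    - [0,0,-0.6,0,0.5]
    - [0,0,-0.6,0,0.5]
    - [0,0,-0.6,0,0.5]
    - [0,0,-0.6,0,0.5]
    - [0,0,-0.4,0,0.5]
    - [0,0,-0.2,0,0.5]
    - [0,0,0,0,0.5]
    - [0,0,1,0,0.5]
    - [0,0,2,0,0.5]
    - [0,0,3,0,0.5]

```text
clock: 23.18
tcp_pos: [0.5606, -0.2283, 0.0418]
orientation: [-1.177, -1.262, 1.26]
contact_force: [0.7, 0.5, -0.5]
grip_width: 0.043
```

Call:
send_rows:
  plan:
    - [0,0,4,0,0.5]
    - [0,-2,5,0,0.5]
    - [0,-4,2,0,0.5]
    - [0,-4,0,0,0.5]
    - [0,-4,0,0,0.5]
    - [0,0,0,0,0.5]

```text
clock: 23.92
tcp_pos: [0.4526, -0.2371, 0.1849]
orientation: [-1.183, -1.264, 1.258]
contact_force: [0.6, -0.2, 0.0]
grip_width: 0.0423
```

Run:
```python
from h import *
o,R=st()
f=frame("scene"); cv2.imwrite("pics/s13.png",cv2.resize(f["image"][160:310,140:380,::-1],None,fx=3.3,fy=3.3))
f=frame("top"); cv2.imwrite("pics/t13.png",cv2.resize(f["image"][120:320,230:530,::-1],None,fx=2.6,fy=2.6))
```

```text
t 23.93 tcp [ 0.4526 -0.2371  0.1849] F [ 0.6 -0.2  0. ] w 0.042
[[-0.069, 0.007, -0.998], [0.998, -0.002, -0.069], [-0.002, -1.0, -0.007]]
q [ 0.17  0.28  0.23  2.02 -0.09  0.84  2.08]
```

View pics/s13.png

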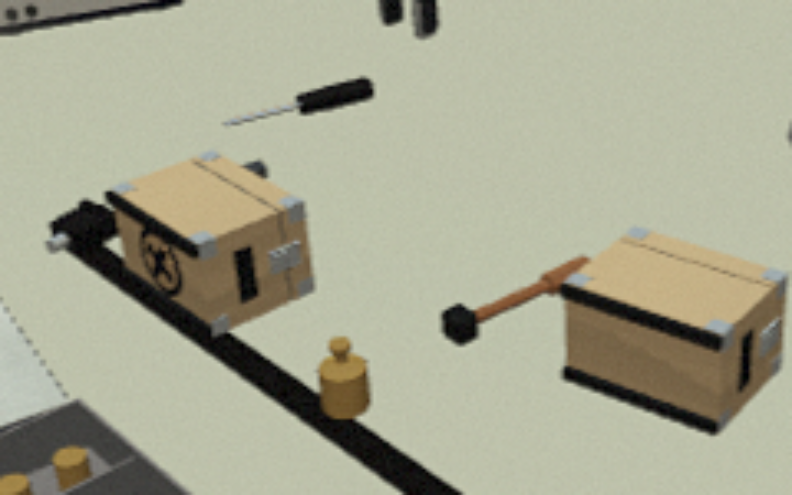

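View pics/t13.png

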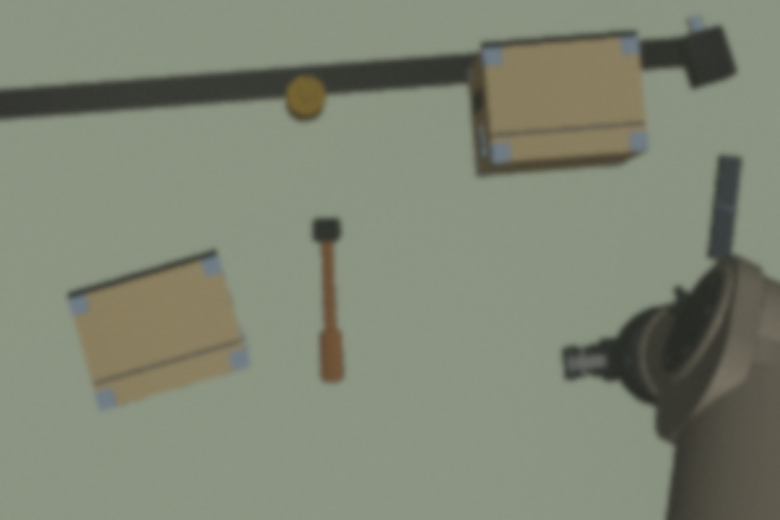

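Run:
```python
from h import *
f=frame("top");face(f,[(481,45),(636,32)])
W=px2w(f,np.array([(478,175),(620,164)])/2.6+[230,120],0);print("lid bottom edge to line+110mm",W[:,0]+.0666*W[:,1]-.7263+.11)
W=px2w(f,np.array([(493,165),(648,150)])/2.6+[230,120],.09);print("lid top edge",W[:,0]+.0666*W[:,1]-.7263+.11, np.degrees(np.arctan2(W[1,0]-W[0,0],W[0,1]-W[1,1])))
f=frame("scene")
W=px2w(f,[[214/3.3+140,335/3.3+160]],0);print(W[:,0]+.0666*W[:,1]-.7263)
for n,t in (("mallet",0),("weight",0),("adapter",0),("screwdriver",0),("stopwatch",0),("fork_box",0)):
    pass
f=frame("top")
for n in ["mallet","weight","fork_box","adapter","screwdriver","stopwatch","magnet"]:
    print(n,[(np.round(d["rect"]).tolist(),round(d["p"],2)) for d in r.recognise("top",n)][:1])
```

```text
yaw 4.185630166913179 mid [ 0.7415 -0.2154  0.09  ] dist to line 0.0008231572196336354 len 0.14055366026615218
lid bottom edge to line+110mm [0.00434139 0.00436342]
lid top edge [0.00060128 0.00332898] 4.922901986320823
[-0.00607837]
mallet [([353.0, 203.0, 363.0, 266.0], 0.84)]
weight [([342.0, 150.0, 356.0, 165.0], 0.77)]
fork_box [([137.0, 158.0, 190.0, 238.0], 0.92)]
adapter [([489.0, 125.0, 514.0, 155.0], 0.93)]
screwdriver [([492.0, 128.0, 515.0, 155.0], 0.31)]
stopwatch [([169.0, 262.0, 191.0, 286.0], 0.58)]
magnet [([500.0, 180.0, 516.0, 223.0], 0.61)]
```

All the estimates put the stamped face within about 6 mm of the tape's centre line and within about 1° of square. The bystanders haven't moved and the robot is clear, so I'm handing in.

Run:
```python
from bench import r
print(r.hand_in())
```

```text
the job is handed in; nothing more can be done
None
```

I tipped both kit boxes onto their near sides, pushed the stamped one (the right-hand box) to the issue line, and handed the job in at about 24 s. No verdict was reported.

- **Tipping:** With the fingers half open, I drew each box over along its arc. The forces I read were about 5 N or less. The left box showed a plain underside and stayed where it was tipped; its near edge moved less than about 10 mm. The right box showed the stamp.
- **Push:** I pushed the stamped box from its lid side at about 5–7 N, with the tips about 30 mm up, turning it about 7° on the way to match the tape. Then I drew the fingers clear.
- **Final position:** The estimates of the stamped face from the tape's centre line ran from +1 to +4 mm in the top view to -6 mm in the scene view. They disagree by up to about 10 mm, but all are inside the 20 mm allowed. The face was within about 1° of square to the tape.
- **Other things on the bench:** In the last top view, the mallet, weight, fork box, adapter and stopwatch matched their starting positions to within a few pixels. The network missed the screwdriver in that last check and had missed the magnet at the start. By eye both look to be where they began.

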